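# Tip the locating buttons out of the lidded box

### The job

Swing the clear lid of the tip-out box fully back, past its detent, so that it stays open by itself. Only then tip the box forward with its crank so that all four steel buttons land in the catch tray, and turn the box back level, keeping its lid fully back all the while. Leave the gauge block, the wrench and the cup alone.

Things in the scene. Friction and masses are not known exactly. Their poses are not given: they have to be found in the camera images.
- stand: Fixed tip-out stand on the table: steel base plate 300 x 120 mm, 6 mm thick, two aluminium posts (y = +-47 mm, 10 mm thick, tops 98 mm above the table) carrying the box, and an open catch tray in front. Its origin is on the table under the middle of the level box; its x axis points from the tray towards the back of the box, y to the crank side, z up.
- bin (a joint): Turn of the grey box about its pivot, rad: 0 level (on its back stop, held by its weight), grows as it tips forward over the tray, stop at 2.2. The pivot has about 0.1 N m friction. The inside of the front wall is a ramp, down which the buttons slide out; tip to the stop to empty it. Past about 1.2 the box tends to fall forward by its weight.
- pivot (a point): Middle of the box's pivot axis (along the stand's y), at the lower front edge of the box, 85 mm above the table, 40 mm in front of the stand's origin. The box is 80 mm long (x), 76 mm wide (y), 36 mm high, walls 3 mm; its underside is level with the pivot.
- crank (a point): Grip point on the crank peg, a steel rod of 12 mm diameter along the stand's y, on its +y side, 105 mm from the middle plane; it reaches 30 mm outwards from here and 45 mm inwards to the crank arm. It goes round the pivot axis at 60 mm radius with the box: box level, it leans back (stand's +x) 1.2 rad from straight up; at the stop, forward 1.0 rad. It may turn in the grip.
- lid (a joint): Opening of the lid against the box, rad: 0 closed, 2.1 fully back at its stop. An over-centre spring link pulls it shut below 1.65 (up to about 0.3 N m, some 3.5 N at the bar) and, past that, throws it back to the stop and holds it there (about 0.17 N m). Short of it the lid snaps shut when released; if the box is slammed on its stops the lid can be jolted shut.
- lid_hinge (a point): Middle of the lid's hinge axis (along the stand's y), on the upper back edge of the box.
- lid_bar (a point): Grip point on the lid's side bar: a steel rod of 10 mm diameter along the stand's y at the lid's free front edge, 88 mm from the hinge axis, standing out 88 mm from the lid's side on the stand's -y side; this point lies 100 mm from the middle plane, 26 mm from the rod's end. The rod is round and may turn in the grip.
- tray (a point): Centre of the inner floor of the catch tray (7 mm above the table), inside 120 mm (x) by 108 mm (y), walls 4 mm thick, rim 39 mm above the table. Axes as the stand's.
- button0_mid (a point): Middle of a steel locating button: flange 20 mm in diameter, 5 mm thick, with a 12 mm head on it, 12 mm high in all, 22 g. It starts in the closed box, upright on its floor.
- button1_mid (a point): Middle of a steel locating button: flange 20 mm in diameter, 5 mm thick, with a 12 mm head on it, 12 mm high in all, 22 g. It starts in the closed box, upright on its floor.
- button2_mid (a point): Middle of a steel locating button: flange 20 mm in diameter, 5 mm thick, with a 12 mm head on it, 12 mm high in all, 22 g. It starts in the closed box, upright on its floor.
- button3_mid (a point): Middle of a steel locating button: flange 20 mm in diameter, 5 mm thick, with a 12 mm head on it, 12 mm high in all, 22 g. It starts in the closed box, upright on its floor.
- gauge_block: Loose steel gauge block 75 x 50 x 25 mm, a bystander; origin under its centre.
- wrench: Loose open-ended wrench, 160 mm long, lying flat, a bystander; its origin lies on the table under the tool.
- pin_cup: Loose black plastic cup, 64 mm across, 60 mm high, a bystander; origin under its centre.

How it is judged (in metres and radians):
On the way, in this order (a step that is already met when the one before it is completed fails the run):
1. the lid is fully back past its detent while the box is still level (value of joint lid above 1.95 rad and value of joint bin below 0.2 rad), for 0.2 s.
2. the box has been tipped and all four buttons are in the tray (x of button0_mid in the frame of tray between -0.062 and 0.062 m and y of button0_mid in the frame of tray between -0.056 and 0.056 m and z of each of button0_mid, button1_mid, button2_mid, button3_mid in the frame of tray below 0.032 m and x of button1_mid in the frame of tray between -0.062 and 0.062 m and y of button1_mid in the frame of tray between -0.056 and 0.056 m and x of button2_mid in the frame of tray between -0.062 and 0.062 m and y of button2_mid in the frame of tray between -0.056 and 0.056 m and x of button3_mid in the frame of tray between -0.062 and 0.062 m and y of button3_mid in the frame of tray between -0.056 and 0.056 m and value of joint bin above 0.5 rad).
At the end, for the whole second after the job is handed in: All four buttons lie at rest inside the catch tray (their middles within its inner outline and below its rim), the box is back level (within 0.12 rad) and its lid is still fully back (1.95 rad or more) (x of button0_mid in the frame of tray between -0.062 and 0.062 m and y of button0_mid in the frame of tray between -0.056 and 0.056 m and z of each of button0_mid, button1_mid, button2_mid, button3_mid in the frame of tray below 0.032 m and x of button1_mid in the frame of tray between -0.062 and 0.062 m and y of button1_mid in the frame of tray between -0.056 and 0.056 m and x of button2_mid in the frame of tray between -0.062 and 0.062 m and y of button2_mid in the frame of tray between -0.056 and 0.056 m and x of button3_mid in the frame of tray between -0.062 and 0.062 m and y of button3_mid in the frame of tray between -0.056 and 0.056 m and value of joint bin below 0.12 rad and value of joint lid above 1.95 rad and linear speed of each of button0, button1, button2, button3 below 0.03 m/s); the robot touches nothing.
It fails at once if the box is tipped (more than 0.5 rad) while its lid is not past the detent (less than 1.65 rad) (value of joint bin above 0.5 rad and value of joint lid below 1.65 rad).
It fails at once if a bystander is moved by more than 30 mm (distance of any of gauge_block, wrench, pin_cup from where it was at the start of the episode above 0.03 m).
It also fails if it takes over 56 s, if anything falls off the work surface, if the arm or the gripper's body presses on something with over 40 N, if the wrist force passes 120 N, or if a joint passes its speed limit or range.

### The arm

A 6-joint arm with a two-finger parallel gripper is mounted at the origin on the work surface. World frame = base frame: x ahead of the robot, y to its left, z up, the work surface at z = 0. Lengths are in m, angles in degrees, forces in N, time in s.
With the tool pointing down it reaches from about 0.4 to 0.825 m from the base axis. Payload 7 kg.
Tool frame: the origin (TCP) lies at the centre of the arm's flange, where the gripper is bolted on; the fingertips stand 178 mm ahead of it and the grasp point (between the pads) lies 159 mm ahead of it (r.tips_ahead is the z of the fingertips in the tool frame, in m); z points along the fingers, y is the line along which they close (so a half turn about z gives the same grasp; the last joint's range is limited). The gripper opens to 88 mm and grips with 3 to 60 N. Pads are 19 mm wide; open, the fingers measure 130 mm over their backs; the gripper's body (78 mm by 193 mm) begins 47 mm behind the grasp point.
Start: joints at [87.038, 20.546, 0.682, 0, -70.136, -16.507], TCP at [0.225, 0.636, 0.405] pointing down, gripper open.
Joint ranges: [-176.03, 176.03], [-82.01, 121.73], [-58.28, 71.71], [-173.87, 95.51], [-174.79, -0.11], [-173.66, 173.66]. Speed limits (degrees/s): [136.94, 136.94, 172.46, 180, 180, 180].

### API

Orientations are given as [roll, pitch, yaw] about the fixed x, y, z axes, in that order (R = Rz(yaw) Ry(pitch) Rx(roll)).
In Python, from plant import r gives the robot as it stands. The module is installed in compiled form; this text tells all that it offers.
- The arm moves only by the shell command python3 -m pendant 'ROWS' [FORCE]. ROWS is JSON, a list that holds one entry, the list of rows, each a list of 7 numbers: the shift along the tool's x, y, z in m, then the turn, a rotation vector about the tool's x, y, z in degrees, then the gripper command: -1 is shut, 1 is fully open, values between are in proportion. A call has 1 to 5 rows; each row is the pose to reach, as a shift and turn from the pose commanded when the call began, along the tool's axes at that moment; what a row does not reach only later rows make up. A row lasts 1/10 s, in which the tool goes at most 50 mm and 8.59 degrees, less where a joint would pass 70% of its speed; a pose out of reach is approached as far as the arm can. A call with a gripper value outside its range is refused whole. The fingers move at their own pace and stop on an object; FORCE is the grip in N (left out, the last holds). Time passes only in rows, so rows that repeat a pose let the fingers close. It gives the time, the measured TCP pose, the force, the opening and the grip force at its end, in the units of the state.
- r.get_state(): the state, without advancing time (a new reading comes with each control period).
- r.capture(name): name is "scene" or "top" or "wrist"; returns the picture (420x560x3 uint8, red, green, blue); there is no depth.
- r.camera_params(name): a dict with "fx", "fy", "cx", "cy" (pixels), "R" (3x3) and "t" (3): a world point X has camera coordinates R X + t. Camera axes: x right, y down, z forward; pixel columns grow to the right and rows downward; lengths in m; the calibration is good to about 2 mm. The wrist camera is an equidistant fisheye: a pixel r from the principal point sees the ray r / f radians off the axis. A picture is of the moment at which its call begins: read the wrist's pose just before it. camera_params takes no time and is no camera call; for the wrist camera it gives the pose at the moment of the call.
- r.close_job(): hands the job in; it is judged then, once.
The state is a dict: "time_s": time; "joints": joint angles; "qd": joint speeds; "joint_torque": joint torques, N m; "tcp_pos": TCP position; "eef_rot": TCP orientation; "contact_force": force on the tool from outside, world axes, zero at the start; "moment": the same for the moment, N m; "gripper_width": finger opening in m; "gripper_force": force on a finger pad.
Only numpy, scipy, OpenCV 4.12 (cv2) and the standard library are available. Lean on these libraries where they do the work, as an engineer would, in place of code of your own. Each camera call takes 0.05 s, during which the arm holds its last target. There are 200 camera calls.

## Working session

There is one attempt and no reset: what is moved stays moved. The work goes in short steps, Python scripts to look and compute and a shell command to move; the robot and the scene stay as the last step left them, time stands still between calls to the robot, and variables do not carry over. Pictures are saved under pics/ and viewed, at most 10 in all, crops included, and the job is handed in when it is done.

```bash
mkdir -p pics; python3 - <<'E'
from plant import r
import cv2,numpy as np
for n in("scene","top"):
    im=r.capture(n); cv2.imwrite(f"pics/{n}0.png",im[:,:,::-1])
    p=r.camera_params(n); print(n,{k:np.round(v,3).tolist() for k,v in p.items()})
s=r.get_state(); print(s['time_s'],s['tcp_pos'],s['eef_rot'],s['contact_force'])
E
```

```text
scene {'fx': 390.267, 'fy': 390.267, 'cx': 277.624, 'cy': 207.304, 'R': [[-0.597, 0.802, -0.019], [0.464, 0.326, -0.824], [-0.654, -0.501, -0.567]], 't': [0.341, -0.164, 1.387]}
top {'fx': 391.986, 'fy': 391.986, 'cx': 278.96, 'cy': 210.987, 'R': [[0.018, -1.0, 0.0], [-0.999, -0.018, -0.05], [0.05, 0.001, -0.999]], 't': [-0.004, 0.528, 1.176]}
0.1 [0.22492014 0.63624258 0.4038142 ] [ 1.79915571e+02 -8.44203411e-03 -1.94749503e+01] [-0.64831991  0.2852628   0.16824269]
```

View pics/scene0.png

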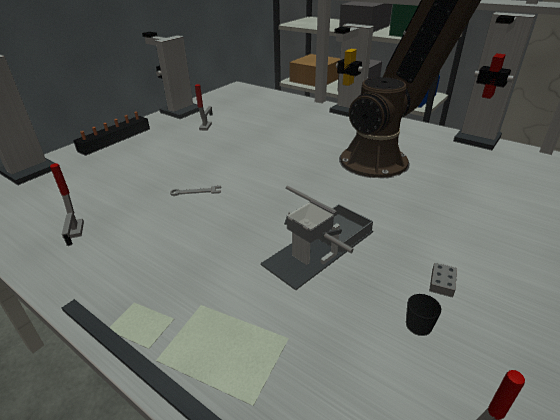

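View pics/top0.png

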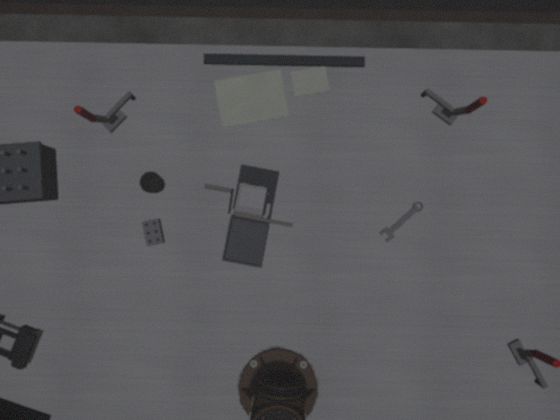

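```bash
cat > h.py <<'E'
import numpy as np,cv2
from plant import r
def ray(n,u,v):
    p=r.camera_params(n);R=np.array(p['R']);t=np.array(p['t'])
    d=R.T@np.array([(u-p['cx'])/p['fx'],(v-p['cy'])/p['fy'],1]);return -R.T@t,d
def onz(n,u,v,z):
    c,d=ray(n,u,v);return c+d*(z-c[2])/d[2]
def proj(n,X):
    p=r.camera_params(n);q=np.array(p['R'])@X+np.array(p['t'])
    return p['fx']*q[0]/q[2]+p['cx'],p['fy']*q[1]/q[2]+p['cy']
E
python3 - <<'E'
import cv2,numpy as np
a=cv2.imread('pics/top0.png')[155:275,195:305]
a=cv2.convertScaleAbs(a,alpha=2.0)
b=cv2.imread('pics/scene0.png')[175:295,250:390]
cv2.imwrite('pics/c.png',np.hstack([cv2.resize(a,None,fx=5,fy=5,interpolation=2)[:600,:550]]))
cv2.imwrite('pics/d.png',cv2.resize(b,None,fx=5,fy=5,interpolation=2))
E
```

```text
(no output)
```

View pics/c.png

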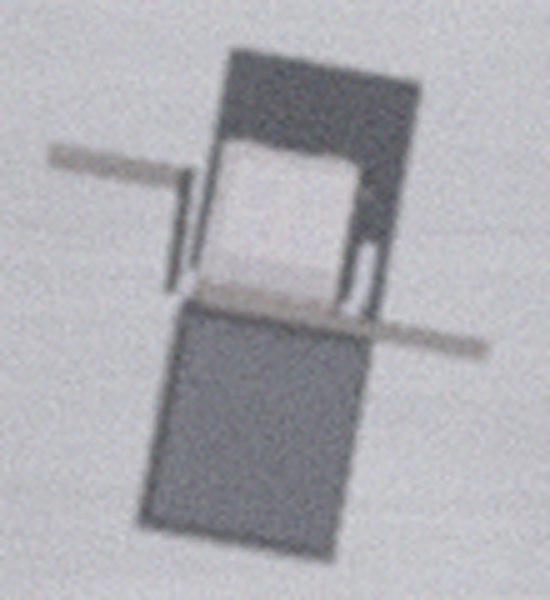

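View pics/d.png

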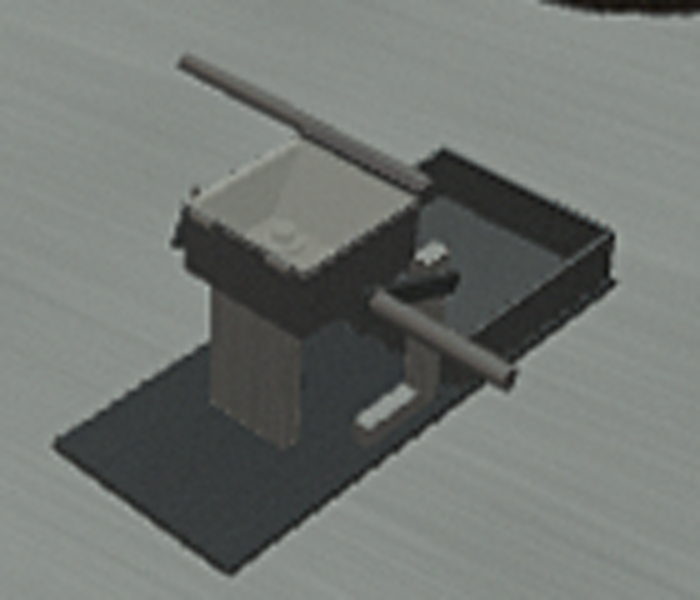

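```bash
python3 - <<'E'
from h import *
from scipy.optimize import least_squares
T=lambda u,v:(195+u/5-.4,155+v/5-.4)
S=lambda u,v:(250+u/5-.4,175+v/5-.4)
zb=.121;zc=.1067
cr=[("top",T(48,155),zc),("top",T(190,178),zc),("scene",S(512,378),zc)]
ba=[("top",T(488,350),zb),("scene",S(183,60),zb)]
pl=[("top",T(233,49),.006),("top",T(421,84),.006),("scene",S(55,445),.006),("scene",S(230,575),.006)]
tr=[("top",T(138,524),.039),("top",T(335,560),.039)]
for nm,l in (("crank",cr),("bar",ba),("plate",pl),("tray",tr)):
    for n,p,z in l: print(nm,n,onz(n,*p,z).round(4))
# fit stand pose (x,y,yaw) from known local points; plate back x unknown (4th param)
loc=[(cr[0],.0159,.135),(cr[1],.0159,.060),(cr[2],.0159,.135),(ba[0],-.048,-.126),(ba[1],-.048,-.126),(pl[0],None,.06),(pl[1],None,-.06),(pl[2],None,-.06),(pl[3],None,.06)]
def f(q):
    c,s=np.cos(q[2]),np.sin(q[2]);o=[]
    for (n,p,z),x,y in loc:
        x=q[3] if x is None else x
        w=np.array([q[0]+c*x-s*y,q[1]+s*x+c*y]);o+=list(w-onz(n,*p,z)[:2])
    return np.array(o)
s=least_squares(f,[.6,.1,0,.1]);print(s.x,np.degrees(s.x[2]));print((f(s.x).reshape(-1,2)*1000).round(1))
E
```

```text
crank top [0.5908 0.2162 0.1067]
crank top [0.5793 0.1363 0.1067]
crank scene [0.5894 0.2148 0.1067]
bar top [ 0.4858 -0.0317  0.121 ]
bar scene [ 0.478  -0.0378  0.121 ]
plate top [0.6695 0.1239 0.006 ]
plate top [0.6499 0.0082 0.006 ]
plate scene [0.653  0.0101 0.006 ]
plate scene [0.6738 0.1278 0.006 ]
tray top [0.3808 0.1702 0.039 ]
tray top [0.3618 0.0536 0.039 ]
[ 0.5518843   0.08386131 -0.16236745  0.1108477 ] -9.302969389919719
[[-1.4 -1.7]
 [-2.1  4.2]
 [ 0.  -0.3]
 [-1.7 -1. ]
 [ 6.2  5. ]
 [ 1.5  1.2]
 [ 1.6 -1.4]
 [-1.4 -3.4]
 [-2.8 -2.7]]
```

```bash
cat >> h.py <<'E'
from scipy.spatial.transform import Rotation as Ro
O=np.array([.552,.084]);YAW=-9.4
def W(x,y,z):
    a=np.radians(YAW);c,s=np.cos(a),np.sin(a);return np.array([O[0]+c*x-s*y,O[1]+s*x+c*y,z])
def delta(g,yaw=YAW-90):
    "tool-frame shift (m) and rotvec (deg) that bring grasp point to world g, tool down"
    s=r.get_state();R=Ro.from_euler('xyz',s['eef_rot'],degrees=True);Rt=Ro.from_euler('xyz',[180,0,yaw],degrees=True)
    t=g-Rt.apply([0,0,.159]);return (R.inv().apply(t-s['tcp_pos'])).round(4),(R.inv()*Rt).as_rotvec(degrees=True).round(2)
E
python3 - <<'E'
from h import *
T=lambda u,v:(195+u/5-.4,155+v/5-.4)
S=lambda u,v:(250+u/5-.4,175+v/5-.4)
c1,d1=ray("top",*T(488,350));c2,d2=ray("scene",*S(183,60))
A=np.c_[d1,-d2];k=np.linalg.lstsq(A,c2-c1,rcond=None)[0];print("bar end",c1+k[0]*d1,c2+k[1]*d2)
print("pred",W(-.048,-.126,.127)); print("crank end pred",W(.0159,.135,.1067))
print("tray front pred back plate",W(.1108,.06,0))
print(W(-.048,-.1,.127),delta(W(-.048,-.1,.24)))
E
```

```text
bar end [ 0.48573661 -0.03150943  0.12707769] [ 0.48603611 -0.03194407  0.12709707]
pred [ 0.48406547 -0.03246845  0.127     ]
crank end pred [0.5897355  0.21459036 0.1067    ]
tray front pred back plate [0.67111175 0.12509781 0.        ]
[ 0.48831194 -0.00681757  0.127     ] (array([0.4627, 0.5184, 0.0056]), array([ 6.000e-02, -7.000e-02,  7.993e+01]))
```

```bash
python3 -m pendant '[[[0.033,0.037,0,0,0,8,1],[0.066,0.074,0,0,0,16,1],[0.099,0.111,0,0,0,24,1],[0.132,0.148,0,0,0,32,1],[0.165,0.185,0,0,0,40,1]]]' && python3 - <<'E'
from h import *
print(delta(W(-.047,-.1,.24)),r.get_state()['joints'])
E
```

```text
time_s: 0.6
tcp_pos: [0.3192, 0.4049, 0.4044]
eef_rot: [180.0, -0.0, -59.8]
contact_force: [1.2, 0.2, -0.3]
gripper_width: 0.0876
gripper_force: 0.0
(array([0.4416, 0.0603, 0.0055]), array([ 2.000e-02, -2.000e-02,  3.962e+01])) [ 7.35922768e+01  5.46775193e+00 -1.91786454e+01 -5.92458321e-03
 -6.53774310e+01 -4.33669557e+01]
```

```bash
python3 -m pendant '[[[0.048,0.0065,0,0,0,8,1],[0.096,0.013,0,0,0,16,1],[0.144,0.0195,0,0,0,24,1],[0.192,0.026,0,0,0,32,1],[0.24,0.0325,0,0,0,39.6,1]]]' && python3 - <<'E'
from h import *
print(delta(W(-.047,-.1,.24)),r.get_state()['joints'])
E
```

```text
time_s: 1.1
tcp_pos: [0.4129, 0.1817, 0.4048]
eef_rot: [-180.0, 0.0, -99.4]
contact_force: [1.0, 0.4, 0.1]
gripper_width: 0.0873
gripper_force: 0.0
(array([ 0.1738, -0.1061,  0.0057]), array([-0.01,  0.02,  0.03])) [ 4.89139614e+01 -1.15051967e+00 -2.61020689e+01 -5.17024442e-03
 -6.50275042e+01 -5.82776449e+01]
```

```bash
python3 -m pendant '[[[0.035,-0.0212,0,0,0,0,1],[0.07,-0.0424,0,0,0,0,1],[0.105,-0.0637,0,0,0,0,1],[0.14,-0.0849,0,0,0,0,1],[0.1738,-0.1061,0.0057,0,0,0,0.6]]]' && python3 -m pendant '[[[0,0,0.03,0,0,0,0.3],[0,0,0.06,0,0,0,0],[0,0,0.085,0,0,0,-0.2],[0,0,0.085,0,0,0,-0.2],[0,0,0.085,0,0,0,-0.2]]]' && python3 - <<'E'
from h import *
print(delta(W(-.047,-.1,.127)))
im=r.capture("wrist"); cv2.imwrite("pics/w1.png",im[:,:,::-1])
E
```

```text
time_s: 1.6
tcp_pos: [0.4906, -0.0064, 0.3995]
eef_rot: [-179.9, 0.0, -99.1]
contact_force: [1.5, 1.7, 0.6]
gripper_width: 0.0835
gripper_force: 0.0
time_s: 2.1
tcp_pos: [0.4904, -0.0046, 0.3143]
eef_rot: [180.0, -0.0, -99.0]
contact_force: [0.2, -0.3, 1.0]
gripper_width: 0.0454
gripper_force: 0.0
(array([0.0025, 0.0007, 0.0283]), array([ 0.04, -0.05,  0.35]))
```

View pics/w1.png

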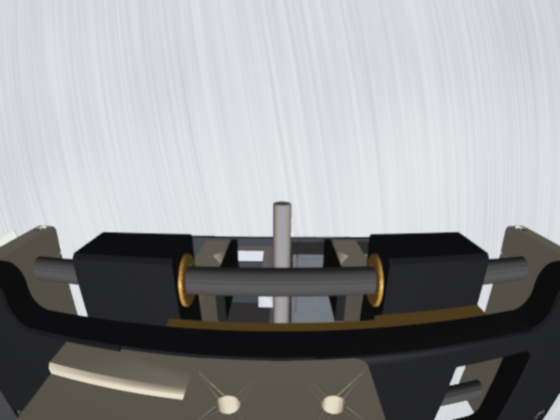

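The wrist view shows the lid bar (col 282, end at row 203) centred between the pads (cols 232 and 335). I descend 28 mm and grip.

```bash
python3 -m pendant '[[[0.002,0.0005,0.014,0,0,0,-0.2],[0.002,0.0005,0.028,0,0,0,-0.2],[0.002,0.0005,0.028,0,0,0,-1],[0.002,0.0005,0.028,0,0,0,-1],[0.002,0.0005,0.028,0,0,0,-1]]]' 15 && python3 -m pendant '[[[0,0,0,0,0,0,-1],[0,0,0,0,0,0,-1],[0,0,0,0,0,0,-1],[0,0,0,0,0,0,-1]]]' && python3 - <<'E'
from h import *
print(delta(W(-.047,-.1,.127)))
# arc steps from closed: tool y=-stand x, tool z=down
for hz in (.121,.124,.127):
  L=.088;hx=.04;print(hz)
for th in np.arange(0,2.2,.3): print(th.round(1),round(-.088*(1-np.cos(th)),4),round(-.088*np.sin(th),4))
E
```

```text
time_s: 2.65
tcp_pos: [0.4899, -0.0062, 0.2873]
eef_rot: [-179.9, 0.1, -99.0]
contact_force: [0.0, -0.4, 0.1]
gripper_width: 0.0166
gripper_force: 0.0
time_s: 3.05
tcp_pos: [0.4896, -0.0064, 0.2868]
eef_rot: [-179.9, 0.0, -99.1]
contact_force: [-2.6, 2.6, 6.1]
gripper_width: 0.0092
gripper_force: 15.0
(array([0.0007, 0.0002, 0.0008]), array([-0.05,  0.03,  0.35]))
0.121
0.124
0.127
0.0 -0.0 -0.0
0.3 -0.0039 -0.026
0.6 -0.0154 -0.0497
0.9 -0.0333 -0.0689
1.2 -0.0561 -0.082
1.5 -0.0818 -0.0878
1.8 -0.108 -0.0857
2.1 -0.1324 -0.076
```

```bash
python3 -m pendant '[[[0,-0.0004,-0.0088,0,0,0,-1],[0,-0.0018,-0.0175,0,0,0,-1],[0,-0.0039,-0.026,0,0,0,-1],[0,-0.0069,-0.0343,0,0,0,-1],[0,-0.0108,-0.0422,0,0,0,-1]]]'
```

```text
time_s: 3.55
tcp_pos: [0.5002, -0.0082, 0.3288]
eef_rot: [180.0, 0.0, -99.1]
contact_force: [2.4, 2.9, -5.8]
gripper_width: 0.0093
gripper_force: 15.0
```

```bash
python3 -m pendant '[[[0,-0.0046,-0.0075,0,0,0,-1],[0,-0.0099,-0.0145,0,0,0,-1],[0,-0.0159,-0.0209,0,0,0,-1],[0,-0.0225,-0.0267,0,0,0,-1],[0,-0.0297,-0.0318,0,0,0,-1]]]'; python3 -m pendant '[[[0,-0.0076,-0.0044,0,0,0,-1],[0,-0.0156,-0.008,0,0,0,-1],[0,-0.024,-0.0108,0,0,0,-1],[0,-0.0325,-0.0127,0,0,0,-1],[0,-0.0413,-0.0138,0,0,0,-1]]]'
```

```text
time_s: 4.05
tcp_pos: [0.5292, -0.0131, 0.3603]
eef_rot: [179.9, -0.0, -99.1]
contact_force: [-5.5, 4.7, 2.3]
gripper_width: 0.0096
gripper_force: 15.0
time_s: 4.55
tcp_pos: [0.5708, -0.02, 0.3743]
eef_rot: [-180.0, -0.1, -99.1]
contact_force: [-2.5, -0.8, 2.2]
gripper_width: 0.0095
gripper_force: 15.0
```

```bash
python3 -m pendant '[[[0,-0.0088,-0.0002,0,0,0,-1],[0,-0.0175,0.0005,0,0,0,-1],[0,-0.0262,0.0021,0,0,0,-1],[0,-0.0347,0.0045,0,0,0,-1],[0,-0.0428,0.0078,0,0,0,-1]]]'; python3 -m pendant '[[[0,-0.002,0.0009,0,0,0,-1],[0,-0.004,0.002,0,0,0,-1],[0,-0.0055,0.0027,0,0,0,-1],[0,-0.0055,0.0027,0,0,0,-1]]]'
```

```text
time_s: 5.05
tcp_pos: [0.6132, -0.0267, 0.3654]
eef_rot: [180.0, -0.0, -99.1]
contact_force: [-0.9, -5.4, -0.3]
gripper_width: 0.0095
gripper_force: 15.0
time_s: 5.45
tcp_pos: [0.6185, -0.0275, 0.3625]
eef_rot: [180.0, -0.0, -99.1]
contact_force: [0.1, -5.7, -1.0]
gripper_width: 0.0091
gripper_force: 15.0
```

```bash
python3 -m pendant '[[[0,0,0,0,0,0,-0.6],[0,0,0,0,0,0,-0.2],[0,0,0,0,0,0,0.2],[0,0,0,0,0,0,0.4],[0,0,0,0,0,0,0.4]]]'; python3 -m pendant '[[[0,0,-0.03,0,0,0,0.4],[0,0,-0.07,0,0,0,0.4],[0,0,-0.11,0,0,0,0.4],[0,0,-0.12,0,0,0,0.4]]]'
python3 - <<'E'
from h import *
a=r.capture("scene")[150:290,240:400,::-1];cv2.imwrite("pics/s2.png",cv2.resize(a,None,fx=4,fy=4,interpolation=2))
print(delta(W(.0159,.105,.24)),r.get_state()['joints'])
E
```

```text
time_s: 5.95
tcp_pos: [0.6179, -0.0268, 0.3633]
eef_rot: [-180.0, 0.0, -99.1]
contact_force: [-0.3, 0.3, -0.7]
gripper_width: 0.0435
gripper_force: 0.0
time_s: 6.35
tcp_pos: [0.6183, -0.0271, 0.4888]
eef_rot: [-179.6, 0.1, -99.0]
contact_force: [0.6, -1.0, -0.6]
gripper_width: 0.0614
gripper_force: 0.0
(array([-0.204 ,  0.0669,  0.0892]), array([-0.41,  0.11,  0.36])) [ 1.55712659e+01  1.28196893e+01  6.95155375e-01  6.93443989e-02
 -7.74593780e+01 -2.46279688e+01]
```

View pics/s2.png

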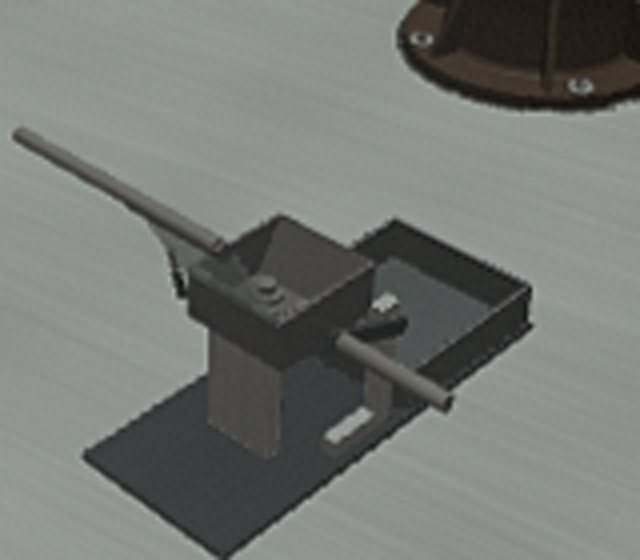

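```bash
python3 - <<'E'
from h import *
for th in (1.65,1.95,2.1):
  for z0 in (.121,.127):
    f=th+np.arcsin((.127-z0)/.088); print(th,z0,np.round(proj("scene",W(.04-.088*np.cos(f),-.126,z0+.088*np.sin(f))),1))
print("seen",240+20/4,150+133/4)
E
python3 -m pendant '[[[-0.041,0.0134,0,0,0,0,0.4],[-0.082,0.0268,0,0,0,0,0.4],[-0.123,0.0402,0,0,0,0,0.4],[-0.164,0.0536,0,0,0,0,0.4],[-0.204,0.067,0,0,0,0.3,0]]]'; python3 -m pendant '[[[0,0,0.04,0,0,0,0],[0,0,0.08,0,0,0,0],[0,0,0.12,0,0,0,-0.2],[0,0,0.18,0,0,0,-0.2],[0,0,0.18,0,0,0,-0.2]]]'; python3 - <<'E'
from h import *
print(delta(W(.0159,.105,.1067)))
im=r.capture("wrist"); cv2.imwrite("pics/w2.png",im[:,:,::-1])
E
```

```text
1.65 0.121 [255.7 172.8]
1.65 0.127 [257.5 169.4]
1.95 0.121 [247.7 179.5]
1.95 0.127 [249.3 175.5]
2.1 0.121 [244.1 183.8]
2.1 0.127 [245.5 179.6]
seen 245.0 183.25
time_s: 6.9
tcp_pos: [0.5831, 0.1867, 0.4824]
eef_rot: [179.9, -0.0, -99.4]
contact_force: [1.5, 0.0, -0.1]
gripper_width: 0.0573
gripper_force: 0.0
time_s: 7.4
tcp_pos: [0.5815, 0.1839, 0.2969]
eef_rot: [179.5, -0.3, -99.4]
contact_force: [-0.4, -0.5, -0.4]
gripper_width: 0.0353
gripper_force: 0.0
(array([-0.0018, -0.0034,  0.0312]), array([ 0.48, -0.34, -0.02]))
```

View pics/w2.png

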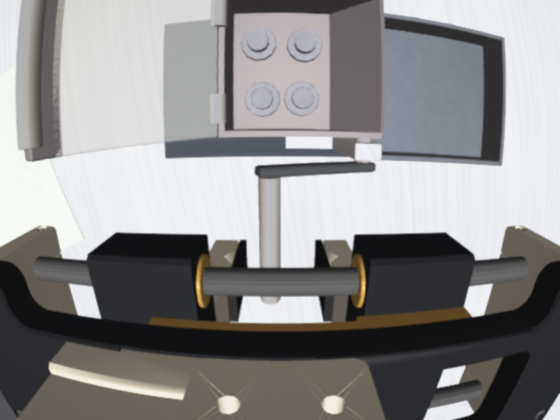

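Lid fully back (bar end seen at (245,183), predicted for 2.1 rad: (244,184)); the four buttons show in the box, and the crank peg at col 270 lies about 5 mm toward −tool y. I grip it.

```bash
python3 -m pendant '[[[-0.001,-0.0045,0.01,0,0,0,-0.2],[-0.001,-0.0045,0.031,0,0,0,-0.2],[-0.001,-0.0045,0.031,0,0,0,-0.2],[-0.001,-0.0045,0.031,0,0,0,-1],[-0.001,-0.0045,0.031,0,0,0,-1]]]' 15 && python3 -m pendant '[[[0,0,0,0,0,0,-1],[0,0,0,0,0,0,-1],[0,0,0,0,0,0,-1]]]' 25 && python3 - <<'E'
from h import *
print(delta(W(.0159,.105,.1067)))
# crank offsets from level: stand x -> -tool y ; z up -> -tool z
b=np.arange(0,2.25,.1)
for i in b: print(round(i,1),round(-.06*(np.sin(1.2-i)-np.sin(1.2)),4),round(-.06*(np.cos(1.2-i)-np.cos(1.2)),4))
E
```

```text
time_s: 7.95
tcp_pos: [0.5892, 0.1856, 0.2742]
eef_rot: [-179.9, 0.1, -99.3]
contact_force: [-0.2, 0.0, -0.6]
gripper_width: 0.0243
gripper_force: 0.0
time_s: 8.25
tcp_pos: [0.5871, 0.1857, 0.2734]
eef_rot: [179.9, 0.0, -99.4]
contact_force: [-11.3, 4.6, 8.7]
gripper_width: 0.0109
gripper_force: 25.0
(array([0.001 , 0.0021, 0.0077]), array([0.12, 0.03, 0.02]))
0.0 -0.0 -0.0
0.1 0.0024 -0.0055
0.2 0.0054 -0.0107
0.3 0.0089 -0.0156
0.4 0.0129 -0.0201
0.5 0.0173 -0.0241
0.6 0.022 -0.0278
0.7 0.0272 -0.0309
0.8 0.0326 -0.0335
0.9 0.0382 -0.0356
1.0 0.044 -0.0371
1.1 0.0499 -0.038
1.2 0.0559 -0.0383
1.3 0.0619 -0.038
1.4 0.0678 -0.0371
1.5 0.0737 -0.0356
1.6 0.0793 -0.0335
1.7 0.0847 -0.0309
1.8 0.0898 -0.0278
1.9 0.0946 -0.0241
2.0 0.099 -0.0201
2.1 0.1029 -0.0156
2.2 0.1064 -0.0107
```

```bash
python3 -m pendant '[[[0,0,0,0,0,0,-0.4],[0,0,0,0,0,0,-0.4],[0,0.002,0.0065,0,0,0,-0.4],[0,0.002,0.0065,0,0,0,-0.4]]]' 25 && python3 -m pendant '[[[0,0,0,0,0,0,-1],[0,0,0,0,0,0,-1],[0,0,0,0,0,0,-1],[0,0,0,0,0,0,-1],[0,0,0,0,0,0,-1]]]' 25 && python3 - <<'E'
from h import *
print(delta(W(.0159,.105,.1067)))
E
```

```text
time_s: 8.65
tcp_pos: [0.5861, 0.1853, 0.2648]
eef_rot: [179.9, -0.0, -99.4]
contact_force: [-0.3, -0.2, -0.4]
gripper_width: 0.0257
gripper_force: 0.0
time_s: 9.15
tcp_pos: [0.5865, 0.1855, 0.2657]
eef_rot: [180.0, -0.0, -99.4]
contact_force: [0.6, -0.2, -0.6]
gripper_width: 0.0114
gripper_force: 25.0
(array([0.0008, 0.0016, 0.    ]), array([ 0.  , -0.  ,  0.03]))
```

```bash
python3 -m pendant '[[[0,0.0024,-0.0055,0,0,0,-1],[0,0.0054,-0.0107,0,0,0,-1],[0,0.0089,-0.0156,0,0,0,-1],[0,0.0129,-0.0201,0,0,0,-1],[0,0.0173,-0.0241,0,0,0,-1]]]'
```

```text
time_s: 9.65
tcp_pos: [0.5707, 0.1882, 0.2907]
eef_rot: [-179.8, 0.0, -99.4]
contact_force: [7.7, -4.4, -2.7]
gripper_width: 0.0111
gripper_force: 25.0
```

```bash
python3 -m pendant '[[[0,0.0047,-0.0037,0,0,0,-1],[0,0.0099,-0.0068,0,0,0,-1],[0,0.0153,-0.0094,0,0,0,-1],[0,0.0209,-0.0115,0,0,0,-1],[0,0.0267,-0.013,0,0,0,-1]]]' &&  python3 -m pendant '[[[0,0.0059,-0.0009,0,0,0,-1],[0,0.0119,-0.0012,0,0,0,-1],[0,0.0179,-0.0009,0,0,0,-1],[0,0.0238,0,0,0,0,-1],[0,0.0297,0.0015,0,0,0,-1]]]'
```

```text
time_s: 10.15
tcp_pos: [0.5455, 0.1925, 0.3061]
eef_rot: [-179.6, 0.1, -99.3]
contact_force: [8.1, -6.6, 7.6]
gripper_width: 0.0108
gripper_force: 25.0
time_s: 10.65
tcp_pos: [0.5145, 0.1977, 0.303]
eef_rot: [-179.8, 0.1, -99.3]
contact_force: [3.5, -1.6, 2.3]
gripper_width: 0.0111
gripper_force: 25.0
```

```bash
python3 -m pendant '[[[0,0.0056,0.0021,0,0,0,-1],[0,0.011,0.0047,0,0,0,-1],[0,0.0161,0.0078,0,0,0,-1],[0,0.0209,0.0115,0,0,0,-1],[0,0.0253,0.0155,0,0,0,-1]]]' &&  python3 -m pendant '[[[0,0.002,0.0022,0,0,0,-1],[0,0.0039,0.0045,0,0,0,-1],[0,0.0057,0.0069,0,0,0,-1],[0,0.0068,0.0084,0,0,0,-1],[0,0.0068,0.0084,0,0,0,-1]]]' &&  python3 -m pendant '[[[0,0,0,0,0,0,-1],[0,0,0,0,0,0,-1],[0,0,0,0,0,0,-1],[0,0,0,0,0,0,-1],[0,0,0,0,0,0,-1]]]'
python3 - <<'E'
from h import *
a=r.capture("scene")[150:290,240:400,::-1];b=r.capture("wrist")[:,:,::-1]
cv2.imwrite("pics/s3.png",np.hstack([cv2.resize(a,(400,350)),cv2.resize(b,(400,350))]))
E
```

```text
time_s: 11.15
tcp_pos: [0.4885, 0.2022, 0.2855]
eef_rot: [-180.0, 0.0, -99.4]
contact_force: [4.3, 3.0, 1.2]
gripper_width: 0.011
gripper_force: 25.0
time_s: 11.65
tcp_pos: [0.482, 0.2032, 0.277]
eef_rot: [180.0, 0.0, -99.4]
contact_force: [2.7, 5.8, -1.3]
gripper_width: 0.011
gripper_force: 25.0
time_s: 12.15
tcp_pos: [0.482, 0.2032, 0.277]
eef_rot: [180.0, 0.0, -99.4]
contact_force: [2.4, 6.2, -1.0]
gripper_width: 0.0112
gripper_force: 25.0
```

View pics/s3.png

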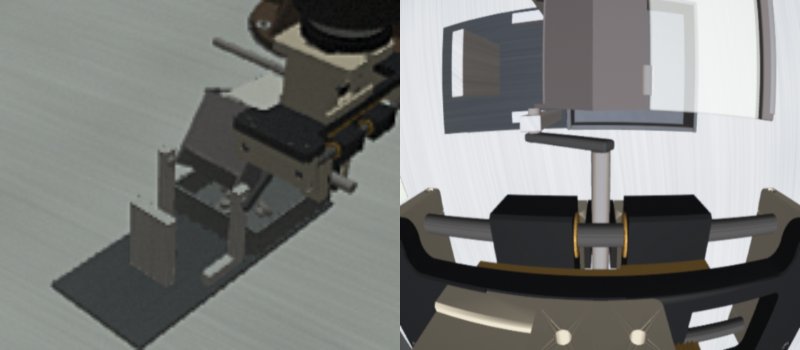

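```bash
python3 -m pendant '[[[0,0.0005,0.0008,0,0,0,-1],[0,0.0005,0.0008,0,0,0,-1],[0,0,0,0,0,0,-1],[0,0,0,0,0,0,-1],[0,0,0,0,0,0,-1]]]' && python3 -m pendant '[[[0,-0.0029,-0.0039,0,0,0,-1],[0,-0.0068,-0.0084,0,0,0,-1],[0,-0.0112,-0.0124,0,0,0,-1],[0,-0.016,-0.0161,0,0,0,-1],[0,-0.0211,-0.0192,0,0,0,-1]]]' && python3 -m pendant '[[[0,-0.0054,-0.0026,0,0,0,-1],[0,-0.011,-0.0047,0,0,0,-1],[0,-0.0169,-0.0062,0,0,0,-1],[0,-0.0228,-0.0071,0,0,0,-1],[0,-0.0288,-0.0074,0,0,0,-1]]]' 
python3 - <<'E'
from h import *
a=r.capture("scene")[150:290,240:400,::-1];b=r.capture("wrist")[:,:,::-1]
cv2.imwrite("pics/s4.png",np.hstack([cv2.resize(a,(400,350)),cv2.resize(b,(400,350))]))
E
```

```text
time_s: 12.75
tcp_pos: [0.482, 0.2032, 0.2769]
eef_rot: [180.0, 0.0, -99.4]
contact_force: [3.0, 6.2, -1.9]
gripper_width: 0.0109
gripper_force: 25.0
time_s: 13.25
tcp_pos: [0.5005, 0.2, 0.2958]
eef_rot: [179.6, -0.0, -99.4]
contact_force: [-17.0, 12.7, 12.8]
gripper_width: 0.0112
gripper_force: 25.0
time_s: 13.75
tcp_pos: [0.5299, 0.1945, 0.3035]
eef_rot: [179.8, -0.1, -99.4]
contact_force: [-5.8, 3.7, 4.8]
gripper_width: 0.0111
gripper_force: 25.0
```

View pics/s4.png

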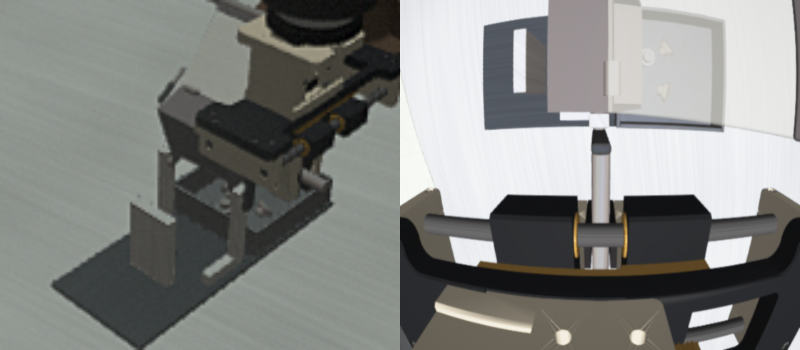

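```bash
python3 -m pendant '[[[0,-0.006,0.0003,0,0,0,-1],[0,-0.0119,0.0012,0,0,0,-1],[0,-0.0177,0.0027,0,0,0,-1],[0,-0.0233,0.0048,0,0,0,-1],[0,-0.0287,0.0074,0,0,0,-1]]]' 
python3 - <<'E'
from h import *
b=r.capture("wrist")[:230,150:,::-1]
cv2.imwrite("pics/s5.png",cv2.resize(b,None,fx=1.9,fy=1.9,interpolation=2))
E
```

```text
time_s: 14.35
tcp_pos: [0.559, 0.1893, 0.2957]
eef_rot: [179.8, -0.1, -99.4]
contact_force: [-2.6, -0.6, 2.5]
gripper_width: 0.0112
gripper_force: 25.0
```

View pics/s5.png

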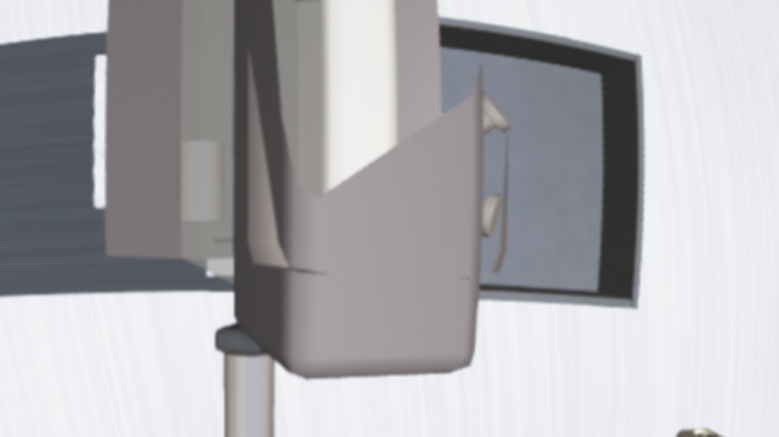

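The oblique view at 0.7 rad shows two buttons in the tray at (492,115) and (490,215); the box hides the rest. I level it, then check.

```bash
python3 -m pendant '[[[0,-0.0052,0.0031,0,0,0,-1],[0,-0.0099,0.0068,0,0,0,-1],[0,-0.0143,0.0108,0,0,0,-1],[0,-0.0183,0.0153,0,0,0,-1],[0,-0.0218,0.0202,0,0,0,-1]]]' && python3 -m pendant '[[[0,-0.0016,0.0026,0,0,0,-1],[0,-0.003,0.0052,0,0,0,-1],[0,-0.0043,0.0079,0,0,0,-1],[0,-0.0054,0.0107,0,0,0,-1],[0,-0.0054,0.0107,0,0,0,-1]]]' 
python3 - <<'E'
from h import *
b=r.capture("wrist")[:230,150:,::-1]; 
a=r.capture("scene")[150:290,240:400,::-1]
cv2.imwrite("pics/s6.png",np.vstack([cv2.resize(b,(656,368)),cv2.resize(r.capture("top")[155:275,195:385,::-1],(656,232),interpolation=2)]) )
E
```

```text
time_s: 14.9
tcp_pos: [0.5813, 0.1856, 0.2757]
eef_rot: [179.9, -0.1, -99.4]
contact_force: [-2.7, -4.2, 2.4]
gripper_width: 0.0112
gripper_force: 25.0
time_s: 15.4
tcp_pos: [0.5865, 0.1849, 0.265]
eef_rot: [180.0, -0.1, -99.4]
contact_force: [-0.4, -4.8, -2.9]
gripper_width: 0.011
gripper_force: 25.0
```

View pics/s6.png

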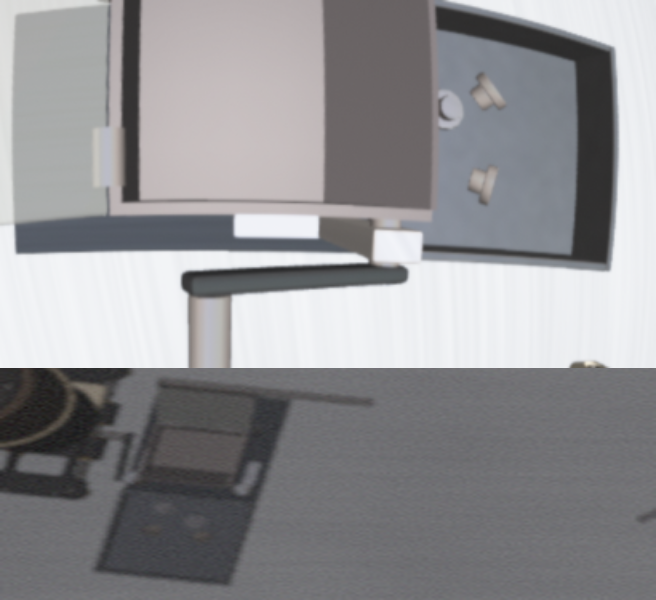

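The wrist view shows the box empty and level with its lid back. The top view shows four buttons in the tray, at about (163,508), (196,520), (152,528) and (200,535). I release the peg and retreat.

```bash
python3 -m pendant '[[[0,0,0,0,0,0,-0.6],[0,0,0,0,0,0,-0.3],[0,0,0,0,0,0,-0.1],[0,0,0,0,0,0,0],[0,0,0,0,0,0,0]]]' && python3 -m pendant '[[[0,0,-0.02,0,0,0,0],[0,0,-0.05,0,0,0,0],[0,0,-0.09,0,0,0,0],[0,0,-0.13,0,0,0,0],[0,0,-0.15,0,0,0,0]]]' && python3 -m pendant '[[[0,0,0,0,0,0,0],[0,0,0,0,0,0,0],[0,0,0,0,0,0,0],[0,0,0,0,0,0,0],[0,0,0,0,0,0,0]]]'
python3 - <<'E'
from h import *
# numeric check: lid bar end near predicted open position in scene; crank peg end vs start; box interior button-free
a=cv2.cvtColor(r.capture("scene"),cv2.COLOR_RGB2GRAY).astype(int);a2=cv2.cvtColor(r.capture("scene"),cv2.COLOR_RGB2GRAY).astype(int)
s0=cv2.imread("pics/scene0.png",0).astype(int)
d=(a-s0)[165:200,235:260]; ys,xs=np.where(d<-25); print("new dark bar px: leftmost",xs.min()+235,ys[xs.argmin()]+165,"(open 2.1 -> 244,184)")
u,v=map(int,proj("scene",W(.0159,.12,.1067))); print("crank region change",np.abs(a-s0)[v-5:v+6,u-5:u+6].mean())
print("motion between frames in tray",np.abs(cv2.blur((a-a2).astype(np.float32),(3,3)))[190:270,300:380].max())
print(r.get_state()['contact_force'],r.get_state()['time_s'])
E
```

```text
time_s: 16.05
tcp_pos: [0.5866, 0.1858, 0.2659]
eef_rot: [-180.0, 0.0, -99.4]
contact_force: [-0.1, -1.0, 0.1]
gripper_width: 0.042
gripper_force: 0.0
time_s: 16.55
tcp_pos: [0.5869, 0.1857, 0.4201]
eef_rot: [-179.7, 0.2, -99.3]
contact_force: [-0.0, 0.0, -0.3]
gripper_width: 0.0436
gripper_force: 0.0
time_s: 17.05
tcp_pos: [0.5865, 0.1856, 0.4148]
eef_rot: [179.9, -0.1, -99.4]
contact_force: [-0.7, -0.4, -0.1]
gripper_width: 0.0438
gripper_force: 0.0
new dark bar px: leftmost 243 183 (open 2.1 -> 244,184)
crank region change 4.371900826446281
motion between frames in tray 6.5555553
[ 0.41548823  0.21949536 -0.33213585] 17.15
```

Lid bar is at its fully open position, the crank peg is back where it started, and the tray is still, so I hand in.

```bash
python3 -c "
from plant import r
print(r.close_job())"
```

```text
the job is handed in; nothing more can be done
None
```

I handed the job in at about 17 s: the lid is fully back, all four buttons are in the catch tray, the box is level again and the arm is clear; the bystanders were not re-measured, and I viewed 11 pictures, one over the limit of 10.

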